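Feel the top plate's rim for chips

ROBOT

A 6-joint arm with a two-finger parallel gripper is mounted at the origin on the work surface. World frame = base frame: x ahead of the robot, y to its left, z up, the work surface at z = 0. Lengths are in m, angles in degrees, forces in N, time in s.
With the tool pointing down it reaches from about 0.25 to 0.725 m from the base axis. Payload 9.7 kg.
Tool frame: the origin (TCP) lies at the very end of the fingers, on their centre line; the grasp point (between the pads) lies 19 mm behind it; x points along the fingers, z is the direction in which the jaws open and shut, and the axes are right-handed (so a half turn about x gives the same grasp; the last joint's range is limited). The gripper opens to 85 mm and grips with 20 to 120 N. Pads are 22 mm wide; open, the fingers measure 114 mm over their backs; the gripper's body (76 mm by 85 mm) begins 54 mm behind the grasp point. The pads swing forward as they close: fully open they stand 13 mm farther back than shut.
Start: joints at [63.885, 4.979, 10.078, 95.1, 0, 90], TCP at [0.242, 0.494, 0.211] pointing down, gripper open.
Joint ranges: [-179.16, 179.16], [-48.56, 103.87], [-65.8, 70.77], [-126.05, 130.52], [-82.76, 87.17], [-180, 180]. Speed limits (degrees/s): [127.2, 127.2, 147.25, 180, 180, 180].

INTERFACE

Orientations are given as [roll, pitch, yaw] about the fixed x, y, z axes, in that order (R = Rz(yaw) Ry(pitch) Rx(roll)).
In Python, from workcell import sensors, vision, job_done gives the robot as it stands.
- The arm moves only by the tool carry_out, never from a script. Its argument "increments" is a list of rows, each a list of 7 numbers: the turn, a rotation vector about the tool's x, y, z in degrees, then the shift along the tool's x, y, z in mm, then the opening in per cent of the stroke, from 0 (shut) to 100 (fully open). A call has 1 to 12 rows; each row shifts and turns the commanded pose from where the row before left it, along the tool's axes as they then stand; what a row does not reach is not made up. A row lasts 1/8 s, in which the tool goes at most 62.5 mm and 10.7 degrees, less where a joint would pass 70% of its speed; a pose out of reach is approached as far as the arm can. A call is refused whole if a number of a shift passes 62.5 or a number of a turn 10.7, either way. A call with a gripper value outside its range is refused whole. The fingers move at their own pace and stop on an object; "squeeze" is the grip in N (left out, the last holds). Time passes only in rows, so rows that do not move let the fingers close. It gives the time, the measured TCP pose, the force and the opening at its end, in the units of the state.
- sensors.get_obs(): the state, without advancing time (a new reading comes with each control period).
- vision.camera(name): name is "scene" or "top"; returns the picture (420x560x3 uint8, red, green, blue); there is no depth.
- vision.calibration(name): a dict with "camera_matrix" (3x3 intrinsics, pixels), "extrinsics" (4x4, takes a point from world to camera coordinates). Camera axes: x right, y up, looking along -z (the intrinsics and any distortion apply to the point x, -y, -z); pixel columns grow to the right and rows downward; lengths in m; the calibration is good to about 2 mm. A picture is of the moment at which its call begins. calibration takes no time and is no camera call.
- job_done(): hands the job in, once; it reports no verdict.
The state is a dict: "time": time; "q": joint angles; "qd": joint speeds; "joint_efforts": joint torques, N m; "ee_pos": TCP position; "tcp_rot": TCP orientation; "wrist_force": force on the tool from outside, world axes, zero at the start; "torque": the same for the moment, N m; "opening": finger opening in m.
Only numpy, scipy, OpenCV 4.12 (cv2) and the standard library are available. Lean on these libraries where they do the work, as an engineer would, in place of code of your own. Each camera call takes 0.05 s, during which the arm holds its last target.

TASK

Feel the rim of the top plate in the spring plate dispenser for chips: with the fingertips closed together, touch the flat rim beside the ball-topped guide post, run along it in light contact round the open side (where no post stands in between) to beside the square post, then lift the hand clear. Press so lightly that the sprung pile hardly sinks, and do not pick up, tip or shift the plate. Leave everything else where it stands.

Things in the scene. Friction and masses are not known exactly. Their poses are not given: they have to be found in the camera images.
- dispenser: Fixed round steel drum, 300 mm across, 100 mm high, any yaw, holding a sprung pile of white plates; origin at the centre of its underside. Guide posts on its edge, at angles from its own +x towards +y: ball-topped rod at +75 deg, square post at -75 deg, thin 8 mm rod at 180 deg (126 mm from the axis, top 172 mm above the table). Its +x side, between ball and square post, is the open side.
- drum_centre (a point): Point on the dispenser's axis at the height of the top plate's rim at rest (150 mm above the table).
- ball_post (a point): Centre of the 36 mm ball on top of the ball-topped guide post, 139 mm from the dispenser's axis (ball top 181 mm above the table): the start side.
- square_post (a point): Centre of the top face of the 28 mm square guide post, 137 mm from the dispenser's axis, 172 mm above the table: the finish side.
- rim_a (a point): Fixed point on the middle of the rim's flat top (103 mm from the dispenser's axis, 150 mm above the table), at 57 deg in the dispenser's frame: where the run begins, about 52 mm from the ball post.
- rim_b (a point): Fixed point on the middle of the rim's flat top (103 mm from the dispenser's axis, 150 mm above the table), at 28.5 deg in the dispenser's frame: a quarter of the way along the run.
- rim_c (a point): Fixed point on the middle of the rim's flat top (103 mm from the dispenser's axis, 150 mm above the table), at 0 deg in the dispenser's frame: half-way along the run.
- rim_d (a point): Fixed point on the middle of the rim's flat top (103 mm from the dispenser's axis, 150 mm above the table), at -28.5 deg in the dispenser's frame: three quarters of the way along the run.
- rim_e (a point): Fixed point on the middle of the rim's flat top (103 mm from the dispenser's axis, 150 mm above the table), at -57 deg in the dispenser's frame: where the run ends, about 51 mm from the square post.
- plate: The top plate: loose, white ceramic, 230 mm across, 20 mm high, about 0.65 kg, on the pile. Origin at the centre of its underside (130 mm above the table). Its flat rim reaches from 88 to 115 mm from the centre, top 20 mm above the origin; the well is 14 mm lower. It tips if its rim is pressed with more than about 12 N.
- plate_centre (a point): Centre of the top plate at the height of its rim's top.
- lift (a joint): How far the sprung pile has sunk, m: 0 at rest (against its upper stop), at most 0.03. It stays up until pressed with about 0.5 to 2.6 N (it depends on the plate's weight), then yields straight down at 400 N/m, without tilting, and comes back by itself when released.
- jar_a: clear spice jar with a red lid, a bystander standing on the table close to the dispenser; 54 mm across, 120 mm high; origin at the centre of its underside.
- jar_b: clear spice jar with a red lid, a bystander standing on the table close to the dispenser; 54 mm across, 120 mm high; origin at the centre of its underside.
- jar_c: clear spice jar with a red lid, a bystander standing on the table close to the dispenser; 44 mm across, 85 mm high, on the open side; origin at the centre of its underside.
- squeeze: Clear squeeze bottle, 62 mm across, 150 mm high, a bystander on the left; origin at the centre of its underside.
- ramekin: White bowl, 80 mm across, 42 mm high, a bystander on the left; origin at the centre of its underside.
- beaker: Steel cup, 72 mm across, 100 mm high, a bystander on the right; origin at the centre of its underside.
- spoon: Steel spoon lying flat, a bystander on the right.
Things that resemble listed ones, but are neither listed nor needed, are in the scene too. Of the things shaped like the plate, the white one is meant.

How it is judged:
By the outcome, as a careful person would: the job done as asked, in the order asked, and still so for the second after the job is handed in, with the robot touching nothing.
It also fails if it takes over 45 s, if anything falls off the work surface, if the arm or the gripper's body presses on something with over 40 N, if the wrist force passes 120 N, or if a joint passes its speed limit or range.

## Working session

There is one attempt and no reset: what is moved stays moved. The work goes in short steps, Python scripts to look and compute and a tool call to move; the robot and the scene stay as the last step left them, time stands still between calls to the robot, and variables do not carry over. Pictures are saved under pics/ and viewed, and the job is handed in when it is done.

Besides the shell and the picture viewer there is one more tool, called after ">>>" as a command line: name --pt "numbers of a row" for each row, then --argument value for the rest. carry_out: Moves the arm, as the interface text tells. Its arguments: {"type":"object","properties":{"increments":{"type":"array"},"squeeze":{"type":"number"}},"required":["increments"]}

```bash
mkdir -p pics; ls
python3 - <<'E'
from workcell import sensors, vision
import cv2
for n in("scene","top"):
    im=vision.camera(n); cv2.imwrite(f"pics/{n}0.png",im[:,:,::-1])
    c=vision.calibration(n);print(n,c)
print(sensors.get_obs())
E
```

```text
pics
scene {'camera_matrix': array([[382.87732649,   0.        , 281.12264472],
       [  0.        , 382.87732649, 210.04248425],
       [  0.        ,   0.        ,   1.        ]]), 'extrinsics': array([[ 0.20678419,  0.97836931, -0.00581267, -0.11664614],
       [-0.83948469,  0.18047517,  0.51253699,  0.31300956],
       [ 0.5024995 , -0.1011049 ,  0.85864547, -1.54261048],
       [ 0.        ,  0.        ,  0.        ,  1.        ]])}
top {'camera_matrix': array([[410.01557731,   0.        , 281.84759834],
       [  0.        , 410.01557731, 206.58952461],
       [  0.        ,   0.        ,   1.        ]]), 'extrinsics': array([[ 0.01005223, -0.99983785, -0.01494055,  0.02454465],
       [ 0.98560347,  0.00738507,  0.16891202, -0.47319109],
       [-0.16877429, -0.0164234 ,  0.98551789, -1.45951947],
       [ 0.        ,  0.        ,  0.        ,  1.        ]])}
{'time': 0.1, 'q': array([ 6.38853684e+01,  5.00738322e+00,  1.00388557e+01,  9.50976834e+01,
       -1.85933947e-03,  8.99996673e+01]), 'qd': array([ 0.09124268, -0.16462524,  0.16609677,  0.07593688, -0.04120929,
       -0.06526428]), 'joint_efforts': array([-3.39304679e-04, -5.21562874e+01,  4.65654051e+01,  1.59672322e-02,
       -5.89773163e-05,  1.48205442e-05]), 'ee_pos': array([0.24200623, 0.49365454, 0.21045815]), 'tcp_rot': array([-178.39177436,   89.93376289, -114.50607218]), 'wrist_force': array([ 0.11645704, -0.67904511,  0.10257157]), 'torque': array([ 0.03869609, -0.0017334 , -0.03047554]), 'opening': 0.08512666111865648}
```

View pics/scene0.png

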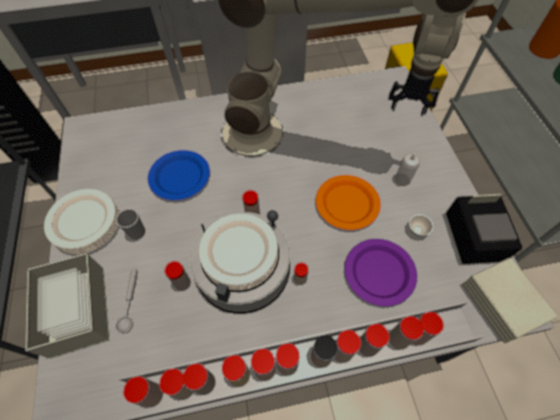

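View pics/top0.png

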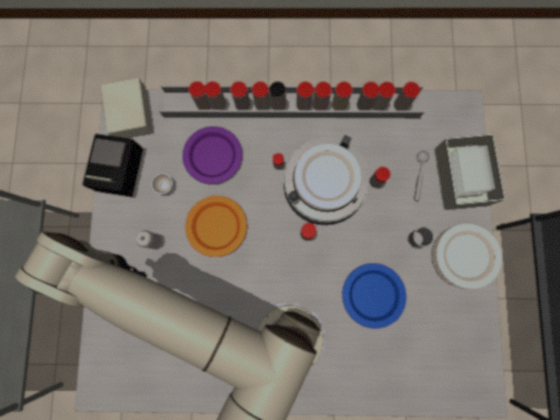

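Run:
```python
import cv2
a=cv2.imread("pics/scene0.png")[180:320,150:330]; b=cv2.imread("pics/top0.png")[120:250,250:410]
cv2.imwrite("pics/sz.png",cv2.resize(a,None,fx=4.4,fy=4.2857,interpolation=cv2.INTER_CUBIC))
cv2.imwrite("pics/tz.png",cv2.resize(b,None,fx=4.5,fy=4.5,interpolation=cv2.INTER_CUBIC))
```

```text
(no output)
```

View pics/sz.png

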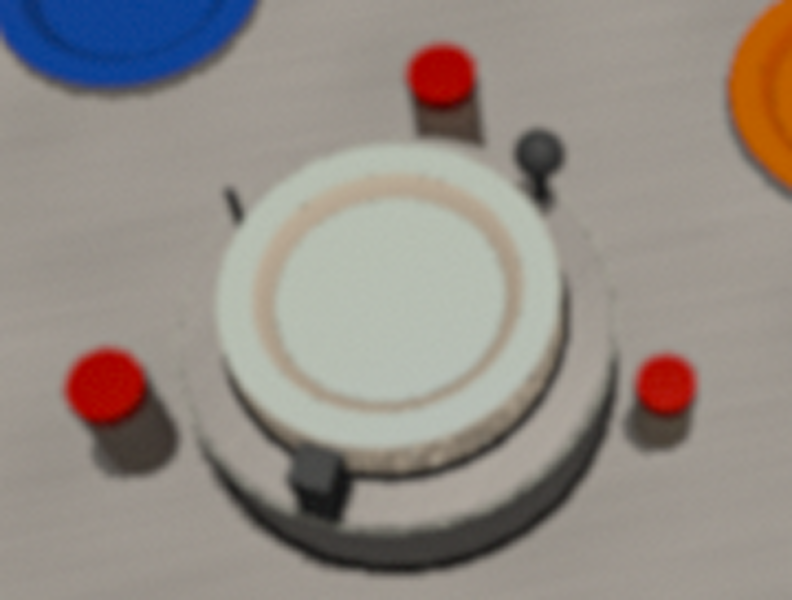

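View pics/tz.png

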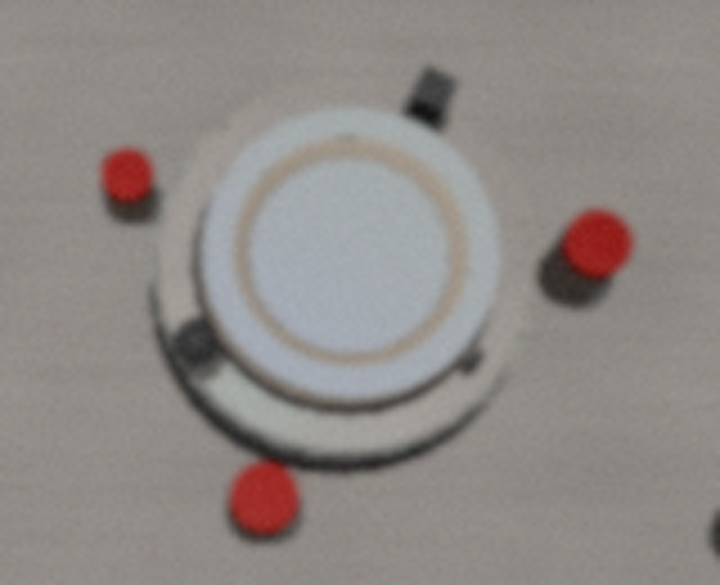

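```bash
cat > h.py <<'E'
import numpy as np,cv2
from workcell import vision
from scipy.optimize import least_squares
C={n:vision.calibration(n) for n in("scene","top")}
def proj(n,P):
    P=np.atleast_2d(P);E=C[n]["extrinsics"];K=C[n]["camera_matrix"]
    p=P@E[:3,:3].T+E[:3,3]; p=p*[1,-1,-1]; p=p@K.T
    return p[:,:2]/p[:,2:]
def feats(x,y,yaw):
    d=lambda a,r,z:[x+r*np.cos(np.radians(yaw+a)),y+r*np.sin(np.radians(yaw+a)),z]
    return np.array([d(75,.139,.163),d(-75,.137,.172),d(180,.126,.172)])
def circ(x,y,r,z,n=72):
    t=np.linspace(0,2*np.pi,n);return np.c_[x+r*np.cos(t),y+r*np.sin(t),0*t+z]
Z={"scene":(4.4,4.2857,150,180),"top":(4.5,4.5,250,120)}
def unz(n,p):
    a,b,u,v=Z[n];p=np.atleast_2d(p);return np.c_[(p[:,0]+.5)/a-.5+u,(p[:,1]+.5)/b-.5+v]
def zz(n,p):
    a,b,u,v=Z[n];return np.c_[(p[:,0]-u+.5)*a-.5,(p[:,1]-v+.5)*b-.5]
E
python3 - <<'E'
from h import *
m={"scene":unz("scene",[(539,154),(318,469),(229,190)]),"top":unz("top",[(196,340),(436,86),(470,358)])}
def res(p,ns=("scene","top")): return np.concatenate([(proj(n,feats(*p))-m[n]).ravel() for n in ns])
for ns in(("scene",),("top",),("scene","top")):
    s=min((least_squares(res,[.55,-.1,y],args=(ns,)) for y in(0,90,180,270)),key=lambda s:s.cost)
    print(ns,s.x,s.fun.round(2))
p=s.x
def lidfit(n,px,z):
    return least_squares(lambda q:(proj(n,[q[0],q[1],z])-unz(n,px)).ravel(),[.5,0]).x
# plate by box extents
ext={"scene":[216,562,142,447],"top":[200,500,107,403]}
def r2(q,ns):
    o=[]
    for n in ns:
        c=zz(n,proj(n,circ(q[0],q[1],.115,.15)));e=ext[n]
        o+=[c[:,0].min()-e[0],c[:,0].max()-e[1],c[:,1].min()-e[2],c[:,1].max()-e[3]]
    return np.array(o)/4.4
for ns in(("scene",),("top",),("scene","top")):
    s=least_squares(r2,[.5,-.1],args=(ns,));print("plate",ns,s.x,s.fun.round(2))
for nm,a,b,h in(("c",(666,384),(128,176),.085),("ab",(106,385),(598,243),.12),("ab2",(441,75),(264,498),.12)):
    print(nm,lidfit("scene",a,h),lidfit("top",b,h))
for n in Z:
    im=cv2.imread(f"pics/{n[0]}z.png")
    for P in(circ(p[0],p[1],.115,.15),circ(p[0],p[1],.15,.1),circ(p[0],p[1],.088,.15)):
        cv2.polylines(im,[zz(n,proj(n,P)).round().astype(int)],True,(0,200,0),1)
    for q in zz(n,proj(n,feats(*p))): cv2.drawMarker(im,tuple(int(v) for v in q),(0,0,255),0,12)
    rim=[[p[0]+.103*np.cos(np.radians(p[2]+a)),p[1]+.103*np.sin(np.radians(p[2]+a)),.15] for a in(57,28.5,0,-28.5,-57)]
    for q in zz(n,proj(n,rim)): cv2.drawMarker(im,tuple(int(v) for v in q),(255,0,0),0,12)
    cv2.imwrite(f"pics/{n}_ov.png",im)
print(np.round(rim,4))
E
```

```text
('scene',) [ 0.56601677 -0.12703292 48.23412237] [ 0.12 -0.01 -0.23 -0.67  0.14  0.8 ]
('top',) [ 0.56505742 -0.12635785 46.51627718] [-0.96 -0.32 -0.18  0.62  1.13 -0.29]
('scene', 'top') [ 0.56561549 -0.12671897 47.49036562] [ 0.61  0.23 -0.75 -0.99  0.56  0.25 -0.48  0.1  -0.69  0.15  1.66 -0.91]
plate ('scene',) [ 0.56357847 -0.12726533] [-0.15  0.15 -0.28  0.21]
plate ('top',) [ 0.56222594 -0.12788549] [-0.3   0.3   0.24 -0.23]
plate ('scene', 'top') [ 0.562929   -0.12754044] [-0.27  0.02 -0.43  0.01 -0.41  0.19  0.04 -0.44]
c [0.64587943 0.04414824] [0.64106856 0.04345684]
ab [ 0.58267546 -0.32270547] [ 0.5789573  -0.32342161]
ab2 [ 0.38235389 -0.0645015 ] [ 0.37771966 -0.06396265]
[[ 0.5398 -0.027   0.15  ]
 [ 0.5906 -0.0268  0.15  ]
 [ 0.6352 -0.0508  0.15  ]
 [ 0.663  -0.0932  0.15  ]
 [ 0.6672 -0.1437  0.15  ]]
```

View pics/scene_ov.png

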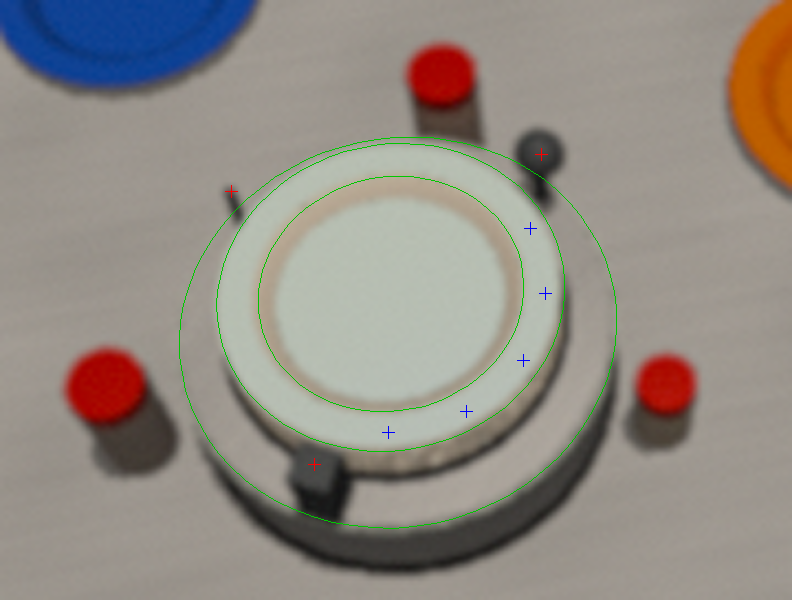

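View pics/top_ov.png

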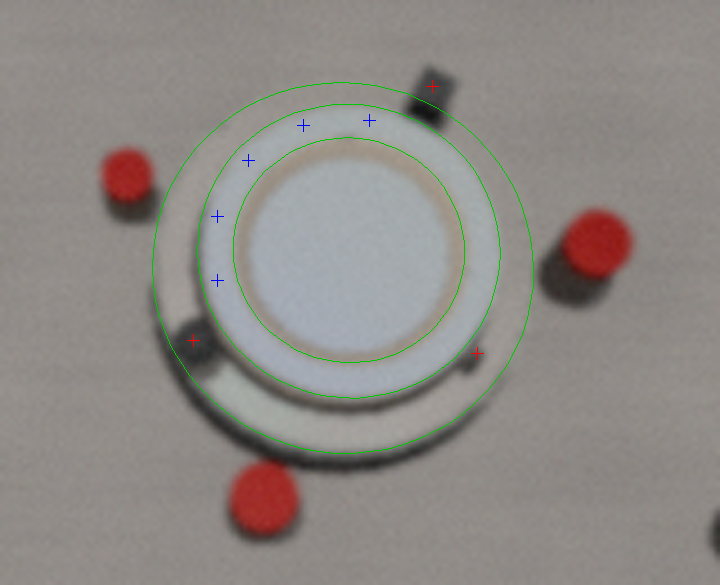

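```bash
cat >> h.py <<'E'
from workcell import sensors
from scipy.spatial.transform import Rotation as Ro
CEN=np.array([.5647,-.1270]);YAW=47.8
def rim(a,r=.103): t=np.radians(YAW+a);return CEN+r*np.array([np.cos(t),np.sin(t)])
def st():
    o=sensors.get_obs();R=Ro.from_euler("xyz",o["tcp_rot"],degrees=True).as_matrix();return o,R
E
python3 - <<'E'
from h import *
o,R=st();print(R.round(3));print([rim(a).round(4) for a in(57,28.5,0,-28.5,-57)])
print("tool shift to above rim_a",R.T@(np.r_[rim(57),.24]-o["ee_pos"])*1000)
E
```

```text
[[-0.    -0.898  0.44 ]
 [-0.001  0.44   0.898]
 [-1.    -0.    -0.001]]
[array([ 0.5384, -0.0274]), array([ 0.5891, -0.0269]), array([ 0.6339, -0.0507]), array([ 0.6619, -0.093 ]), array([ 0.6664, -0.1435])]
tool shift to above rim_a [ -29.13582865 -495.48500938 -337.45662643]
```

>>> carry_out --pt "0 0 0 -20 0 0 0" --pt "0 0 0 -20 -20 -14 0" --pt "0 0 0 0 -40 -28 0" --pt "0 0 0 0 -45 -31 0" --pt "0 0 0 0 -45 -31 0" --pt "0 0 0 0 -45 -31 0" --pt "0 0 0 0 -45 -31 0" --pt "0 0 0 0 -45 -31 0" --pt "0 0 0 0 -45 -31 0" --pt "0 0 0 0 -45 -31 0" --pt "0 0 0 0 -40 -27 0" --pt "0 0 0 0 -30 -20 0" --squeeze 20

```text
time: 1.6
ee_pos: [0.5075, 0.0213, 0.2506]
tcp_rot: [122.9, 90.0, -173.3]
wrist_force: [0.5, 0.5, 0.2]
opening: -0.0001
```

>>> carry_out --pt "10.6 0 0 0 0 0 0" --pt "10.6 0 0 0 0 0 0" --pt "10.6 0 0 0 0 0 0" --pt "10.6 0 0 0 0 0 0" --pt "10.6 0 0 0 0 0 0" --pt "10.6 0 0 0 0 0 0" --pt "10.6 0 0 0 0 0 0" --pt "10.6 0 0 0 0 0 0" --pt "10.6 0 0 0 0 0 0" --pt "10.6 0 0 0 0 0 0" --pt "0 0 0 0 0 0 0" --pt "0 0 0 0 0 0 0"

```text
time: 3.1
ee_pos: [0.5069, 0.0232, 0.2509]
tcp_rot: [-129.8, 90.0, -171.7]
wrist_force: [0.3, 0.0, 0.6]
opening: -0.0002
```

```bash
cat >> h.py <<'E'
def shift(tgt):
    o,R=st();return R.T@(np.array(tgt)-o["ee_pos"])*1000
E
python3 - <<'E'
from h import *
o,R=st();print(o["time"],o["q"].round(1),R.round(3),o["ee_pos"],o["wrist_force"],o["opening"]);print(shift([*rim(57),.18]).round(1))
for n in("scene","top"): cv2.imwrite(f"pics/{n}1.png",vision.camera(n)[:,:,::-1])
im=cv2.imread("pics/scene1.png")[150:310,160:360];cv2.imwrite("pics/s1z.png",cv2.resize(im,None,fx=3.7,fy=3.7,interpolation=2))
print(proj("scene",o["ee_pos"]))
E
```

```text
3.1 [  2.6   0.2   9.6  99.4  -0.  134.5] [[-0.     0.668  0.745]
 [-0.     0.745 -0.668]
 [-1.    -0.    -0.   ]] [0.50691382 0.02318684 0.25090603] [0.31098344 0.02375052 0.56593103] -0.0001838948547951847
[ 70.9 -16.6  57.2]
[[284.47212776 202.83001435]]
```

View pics/s1z.png

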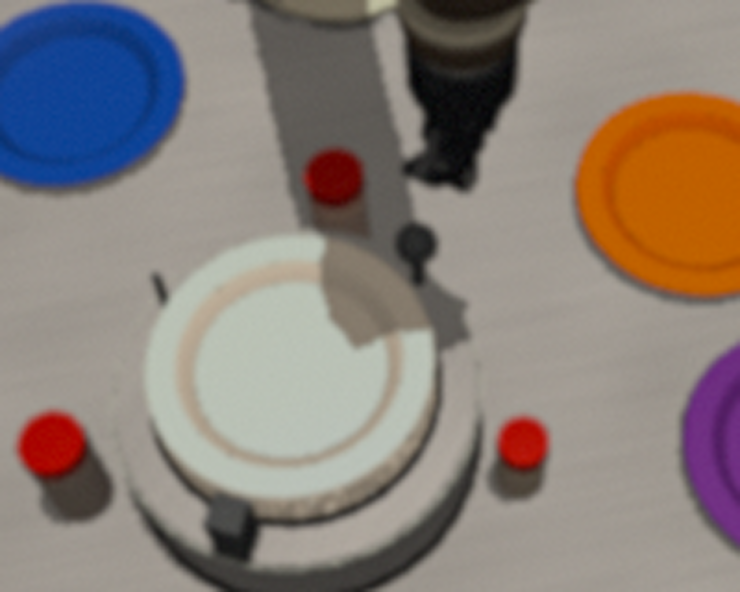

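>>> carry_out --pt "0 0 0 0 -4 14 0" --pt "0 0 0 0 -4 14 0" --pt "0 0 0 0 -4 14 0" --pt "0 0 0 10 -4 14 0" --pt "0 0 0 20 0 1 0" --pt "0 0 0 20 0 0 0" --pt "0 0 0 15 0 0 0" --pt "0 0 0 5 0 0 0" --pt "0 0 0 0 0 0 0" --pt "0 0 0 0 0 0 0"

```text
time: 4.45
ee_pos: [0.5388, -0.0269, 0.1818]
tcp_rot: [37.8, 89.9, -4.4]
wrist_force: [-0.5, -0.4, -0.3]
opening: -0.0001
```

Run:
```python
from h import *
o,R=st();print(o["time"],R.round(3),o["ee_pos"],o["wrist_force"],o["opening"]);print(shift([*rim(57),.15]).round(1))
for n in("scene","top"): cv2.imwrite(f"pics/{n}2.png",vision.camera(n)[:,:,::-1])
im=cv2.imread("pics/scene2.png")[150:310,160:360];cv2.imwrite("pics/s2z.png",cv2.resize(im,None,fx=3.7,fy=3.7,interpolation=2))
print((proj("scene",o["ee_pos"])-[160,150])*3.7)
```

```text
4.45 [[ 0.001  0.671  0.742]
 [-0.     0.742 -0.671]
 [-1.     0.001  0.001]] [ 0.5388156  -0.02689596  0.18184755] [-0.47422381 -0.37903932 -0.34981307] -0.00013569208118347954
[31.8 -0.7  0. ]
[[406.66123628 287.03094739]]
```

View pics/s2z.png

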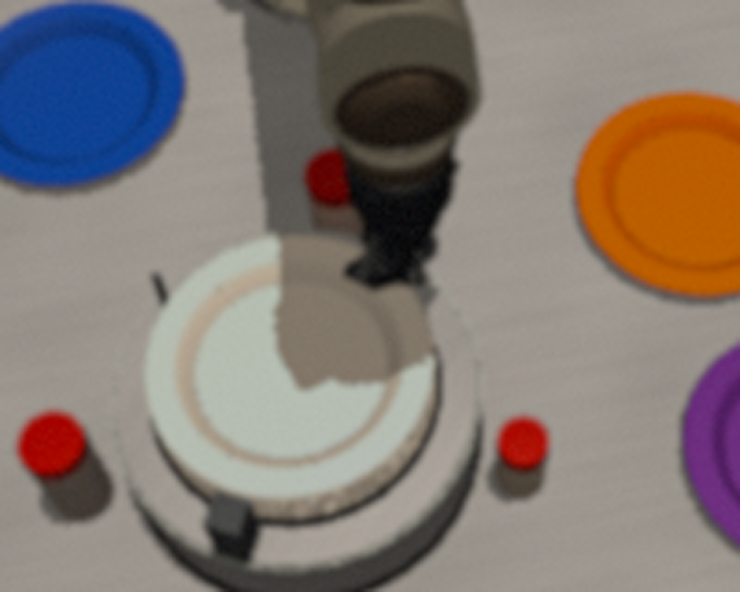

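Run:
```python
from h import *
a=cv2.imread("pics/scene2.png")[185:240,240:295];b=cv2.imread("pics/top2.png")[130:220,240:330];c=cv2.imread("pics/scene0.png")[70:130,375:450]
f=lambda i,s:cv2.convertScaleAbs(cv2.resize(i,(s,380),interpolation=2),alpha=2.2,beta=10)
cv2.imwrite("pics/z2.png",np.hstack([f(a,390),f(c,400)]))
cv2.imwrite("pics/zt2.png",cv2.resize(b,None,fx=5,fy=5,interpolation=2))
```

```text
(no output)
```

View pics/z2.png

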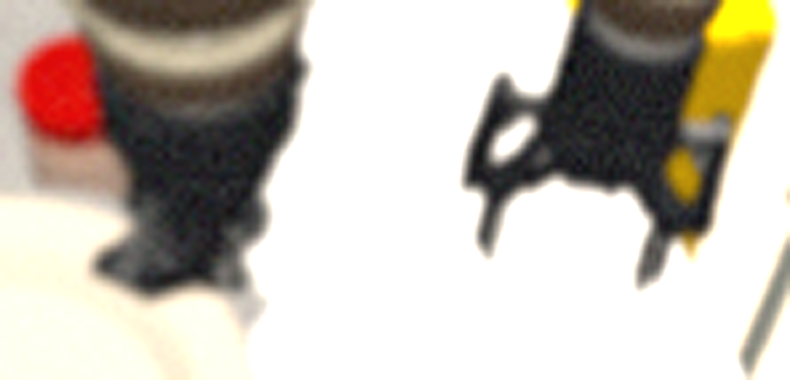

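View pics/zt2.png

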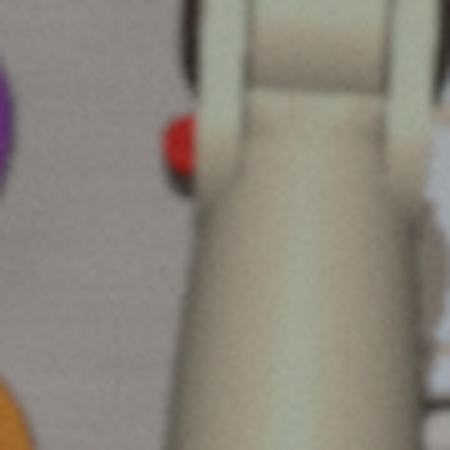

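>>> carry_out --pt "0 0 0 10 0 0 0" --pt "0 0 0 8 0 0 0" --pt "0 0 0 5 0 0 0" --pt "0 0 0 2 0 0 0" --pt "0 0 0 0 0 0 0" --pt "0 0 0 0 0 0 0"

```text
time: 5.3
ee_pos: [0.5386, -0.0269, 0.1563]
tcp_rot: [39.6, 90.0, -2.5]
wrist_force: [-0.0, 0.1, -0.5]
opening: -0.0
```

>>> carry_out --pt "0 0 0 1.5 0 0 0" --pt "0 0 0 1.5 0 0 0" --pt "0 0 0 0 0 0 0"

```text
time: 5.68
ee_pos: [0.5385, -0.0269, 0.1529]
tcp_rot: [-139.6, 90.0, 178.3]
wrist_force: [0.8, 0.1, 0.4]
opening: -0.0002
```

>>> carry_out --pt "0 0 0 1.5 0 0 0" --pt "0 0 0 0 0 0 0"

```text
time: 5.92
ee_pos: [0.5385, -0.0269, 0.1514]
tcp_rot: [-137.8, 90.0, -180.0]
wrist_force: [-0.1, -0.6, 1.0]
opening: 0.0
```

>>> carry_out --pt "0 0 0 1 0 0 0" --pt "0 0 0 0 0 0 0"

```text
time: 6.18
ee_pos: [0.5385, -0.0269, 0.1505]
tcp_rot: [-123.8, 90.0, -165.9]
wrist_force: [-0.4, -0.2, 0.5]
opening: -0.0001
```

>>> carry_out --pt "0 0 0 1 0 0 0" --pt "0 0 0 0 0 0 0"

```text
time: 6.42
ee_pos: [0.5385, -0.0269, 0.1495]
tcp_rot: [-152.2, 90.0, 165.7]
wrist_force: [-0.5, -1.2, 0.1]
opening: 0.0002
```

Run:
```python
from h import *
o,R=st();print(o["time"],R.round(3),o["ee_pos"],o["wrist_force"],o["torque"])
```

```text
6.425 [[-0.     0.671  0.742]
 [ 0.     0.742 -0.671]
 [-1.    -0.    -0.   ]] [ 0.53848057 -0.02688526  0.14948927] [-0.49721202 -1.18173082  0.10285679] [-0.00075376  0.02623643  0.02783188]
```

>>> carry_out --pt "0 0 0 0.7 0 0 0" --pt "0 0 0 0 0 0 0"

```text
time: 6.68
ee_pos: [0.5385, -0.0269, 0.1488]
tcp_rot: [-141.9, 90.0, 176.0]
wrist_force: [-0.1, 0.0, -0.5]
opening: -0.0002
```

>>> carry_out --pt "0 0 0 0 0 0 0"

```text
time: 6.8
ee_pos: [0.5385, -0.0269, 0.1489]
tcp_rot: [7.7, 90.0, -34.5]
wrist_force: [0.0, 0.7, 0.5]
opening: 0.0001
```

>>> carry_out --pt "0 0 0 0.7 0 0 0" --pt "0 0 0 0 0 0 0"

```text
time: 7.05
ee_pos: [0.5385, -0.0269, 0.1481]
tcp_rot: [-133.2, 90.0, -175.4]
wrist_force: [-0.9, -0.3, -0.5]
opening: 0.0001
```

>>> carry_out --pt "0 0 0 0 0 0 0"

```text
time: 7.18
ee_pos: [0.5385, -0.0269, 0.1482]
tcp_rot: [0.7, 90.0, -41.4]
wrist_force: [-0.6, -0.2, -0.6]
opening: -0.0003
```

>>> carry_out --pt "0 0 0 0.7 0 0 0" --pt "0 0 0 0 0 0 0"

```text
time: 7.42
ee_pos: [0.5385, -0.0269, 0.1474]
tcp_rot: [-147.0, 90.0, 170.9]
wrist_force: [0.7, 1.3, 0.8]
opening: -0.0002
```

>>> carry_out --pt "0 0 0 0 0 0 0"

```text
time: 7.55
ee_pos: [0.5385, -0.0269, 0.1475]
tcp_rot: [-63.1, 90.0, -105.3]
wrist_force: [0.3, 0.1, -0.3]
opening: -0.0001
```

>>> carry_out --pt "0 0 0 0.7 0 0 0" --pt "0 0 0 0 0 0 0"

```text
time: 7.8
ee_pos: [0.5385, -0.0269, 0.1467]
tcp_rot: [-129.7, 90.0, -171.8]
wrist_force: [-0.0, 0.4, -0.4]
opening: 0.0
```

Run:
```python
from h import *
o,R=st();print(o["time"],o["ee_pos"],o["wrist_force"],o["joint_efforts"].round(2),o["torque"])
cv2.imwrite("pics/scene3.png",vision.camera("scene")[:,:,::-1])
im=cv2.imread("pics/scene3.png")[170:270,190:310];cv2.imwrite("pics/s3z.png",cv2.convertScaleAbs(cv2.resize(im,None,fx=6,fy=6,interpolation=2),alpha=1.6,beta=10))
print((proj("scene",o["ee_pos"])-[190,170])*6)
```

```text
7.8 [ 0.53849941 -0.02689698  0.14671758] [-0.01571874  0.37017649 -0.37282778] [ 0.000e+00 -5.000e+01  4.704e+01 -2.000e-02  0.000e+00  0.000e+00] [-0.03284277  0.02839143 -0.01190409]
[[481.51209943 378.31071533]]
```

View pics/s3z.png

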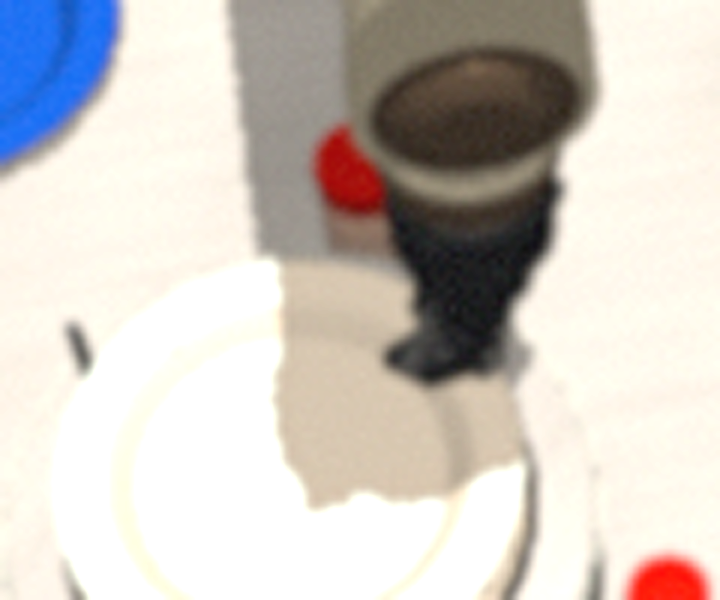

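>>> carry_out --pt "0 0 0 0.8 0 0 0" --pt "0 0 0 0 0 0 0"

```text
time: 8.1
ee_pos: [0.5385, -0.0269, 0.1459]
tcp_rot: [-127.3, 90.0, -169.4]
wrist_force: [-0.6, 0.6, -0.2]
opening: -0.0001
```

>>> carry_out --pt "0 0 0 0 0 0 0"

```text
time: 8.22
ee_pos: [0.5385, -0.0269, 0.146]
tcp_rot: [20.9, 90.0, -21.2]
wrist_force: [0.8, 0.5, 0.9]
opening: -0.0
```

>>> carry_out --pt "0 0 0 0.8 0 0 0" --pt "0 0 0 0 0 0 0"

```text
time: 8.48
ee_pos: [0.5385, -0.0269, 0.1451]
tcp_rot: [-149.5, 90.0, 168.4]
wrist_force: [-0.2, 0.1, 0.6]
opening: -0.0002
```

>>> carry_out --pt "0 0 0 0 0 0 0"

```text
time: 8.6
ee_pos: [0.5385, -0.0269, 0.1452]
tcp_rot: [82.0, 90.0, 39.8]
wrist_force: [0.1, 0.7, 0.6]
opening: -0.0
```

```bash
cat >> h.py <<'E'
def avg(n):
    L=[]
    for i in range(n):
        im=vision.camera("scene");o=sensors.get_obs();L.append(np.r_[o["wrist_force"],o["torque"],o["ee_pos"]])
    L=np.array(L);print(o["time"],L.mean(0).round(3),"sd",L[:,:6].std(0).round(2));return im
E
python3 - <<'E'
from h import *
im=avg(10)[:,:,::-1]
old=cv2.imread("pics/scene0.png")
for i,(s,n) in enumerate(((old,"o"),(im,"n"))):
    c=s[195:285,185:300]; cv2.imwrite(f"pics/cmp{n}.png",cv2.resize(c,None,fx=6,fy=6,interpolation=2))
E
```

```text
9.1 [-0.112 -0.18   0.129 -0.006  0.005  0.006  0.539 -0.027  0.145] sd [0.32 0.27 0.4  0.03 0.02 0.02]
```

View pics/cmpn.png

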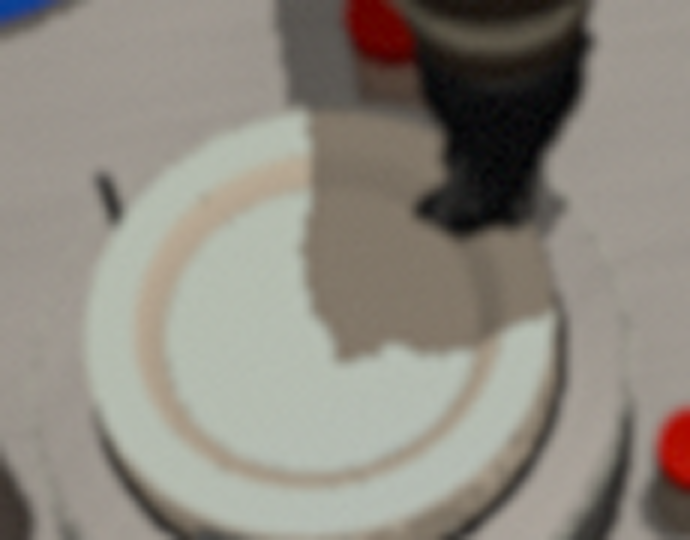

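View pics/cmpo.png

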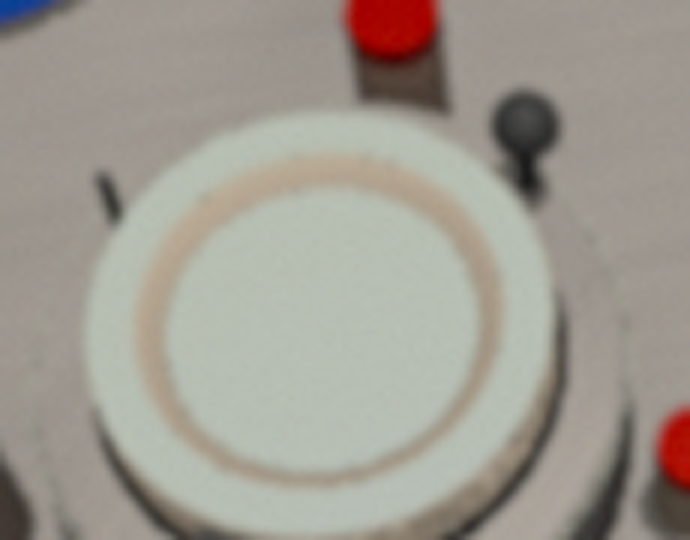

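>>> carry_out --pt "0 0 0 1.2 0 0 0" --pt "0 0 0 0 0 0 0"

```text
time: 9.35
ee_pos: [0.5384, -0.0269, 0.1438]
tcp_rot: [-146.2, 90.0, 171.6]
wrist_force: [0.1, -0.9, -0.7]
opening: 0.0001
```

```bash
python3 -c "
from h import *
avg(6)"
```

```text
9.65 [-0.009  0.101  0.072 -0.01  -0.01   0.003  0.539 -0.027  0.144] sd [0.72 0.57 0.29 0.03 0.04 0.02]
```

>>> carry_out --pt "0 0 0 1.2 0 0 0" --pt "0 0 0 0 0 0 0"

```text
time: 9.9
ee_pos: [0.5384, -0.0269, 0.1426]
tcp_rot: [-145.7, 90.0, 172.2]
wrist_force: [0.3, -0.6, -0.2]
opening: 0.0001
```

```bash
python3 -c "
from h import *
avg(6)"
```

```text
10.2 [ 0.371 -0.198  0.292 -0.008  0.034 -0.005  0.539 -0.027  0.143] sd [0.48 0.43 0.47 0.02 0.04 0.04]
```

Run:
```python
from h import *
im=vision.camera("scene");cv2.imwrite("pics/scene4.png",im[:,:,::-1])
a=cv2.imread("pics/scene0.png",0).astype(np.float32);b=cv2.cvtColor(im,cv2.COLOR_RGB2GRAY).astype(np.float32)
def ecc(r):
    y0,y1,x0,x1=r;w=np.eye(2,3,dtype=np.float32)
    c,w=cv2.findTransformECC(a[y0:y1,x0:x1],b[y0:y1,x0:x1],w,cv2.MOTION_TRANSLATION,(3,200,1e-6),None,3);return c,w[:,2]
print("plate left/bottom",ecc((235,280,198,235)), ecc((250,290,210,270)))
print("jar/static",ecc((255,295,160,185)), ecc((255,295,290,315)))
c=im[195:250,240:290,::-1]; cv2.imwrite("pics/z4.png",cv2.convertScaleAbs(cv2.resize(c,None,fx=11,fy=11,interpolation=2),alpha=1.8,beta=20))
o,_=st();print((proj("scene",o["ee_pos"])-[240,195])*11)
```

```text
plate left/bottom (0.9996735344863483, array([0.00777245, 0.01367323], dtype=float32)) (0.9179163038969473, array([-0.19676775,  0.560728  ], dtype=float32))
jar/static (0.9999251493263025, array([-0.00821826, -0.01359104], dtype=float32)) (0.999911839765164, array([-0.00220788, -0.00986252], dtype=float32))
[[333.30334238 425.3465069 ]]
```

View pics/z4.png

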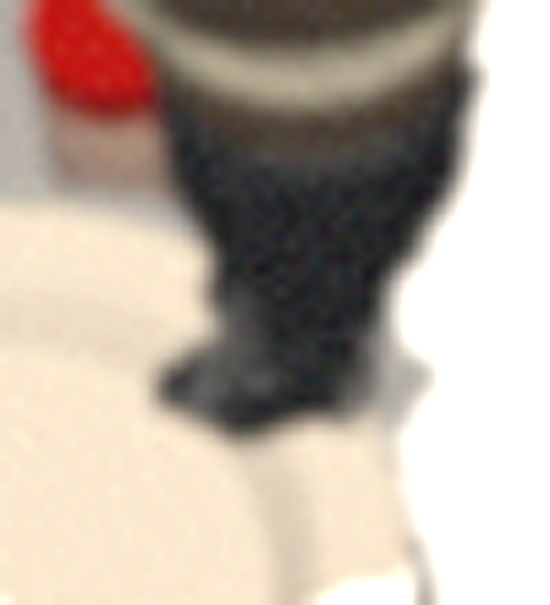

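>>> carry_out --pt "0 0 0 1 0 0 0" --pt "0 0 0 0 0 0 0"

```text
time: 10.5
ee_pos: [0.5385, -0.0269, 0.1416]
tcp_rot: [-155.2, 90.0, 162.7]
wrist_force: [0.2, -0.7, -0.4]
opening: 0.0
```

```bash
python3 -c "
from h import *
avg(5)"
```

```text
10.75 [-0.08  -0.308  0.245  0.013 -0.023  0.007  0.539 -0.027  0.142] sd [0.38 0.47 0.54 0.03 0.02 0.04]
```

>>> carry_out --pt "0 0 0 1 0 0 0" --pt "0 0 0 0 0 0 0"

```text
time: 11.0
ee_pos: [0.5385, -0.0269, 0.1407]
tcp_rot: [-130.1, 90.0, -172.3]
wrist_force: [-0.3, -0.4, 0.3]
opening: 0.0001
```

```bash
python3 -c "
from h import *
avg(5)"
```

```text
11.25 [-0.384  0.434  0.362  0.005 -0.005  0.006  0.539 -0.027  0.141] sd [0.42 0.65 0.48 0.02 0.02 0.03]
```

>>> carry_out --pt "0 0 0 1 0 0 0" --pt "0 0 0 0 0 0 0"

```text
time: 11.5
ee_pos: [0.5385, -0.0269, 0.1397]
tcp_rot: [-149.0, 90.0, 168.9]
wrist_force: [-0.5, -0.3, 0.2]
opening: -0.0003
```

```bash
python3 -c "
from h import *
avg(5)"
```

```text
11.75 [ 0.339  0.143  0.096 -0.005 -0.011 -0.015  0.539 -0.027  0.14 ] sd [0.57 0.6  0.56 0.03 0.01 0.03]
```

Run:
```python
from h import *
im=np.mean([vision.camera("scene") for _ in range(4)],axis=0)[:,:,::-1]
np.save("im5.npy",im)
c=im[205:245,245:295]; c=255*np.clip(c/150,0,1)**.5
big=cv2.resize(c.astype(np.uint8),None,fx=14,fy=14,interpolation=2)
o,R=st();t=o["ee_pos"]
for h,col in((0,(0,0,255)),(.01,(0,255,0)),(.02,(255,0,0))):
    f=[t+R@[-h,y,z] for y,z in((-.011,-.014),(.011,-.014),(.011,.014),(-.011,.014))]
    cv2.polylines(big,[((proj("scene",f)-[245,205]+.5)*14).round().astype(int)],True,col,1)
cv2.imwrite("pics/z5.png",big)
```

```text
(no output)
```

View pics/z5.png

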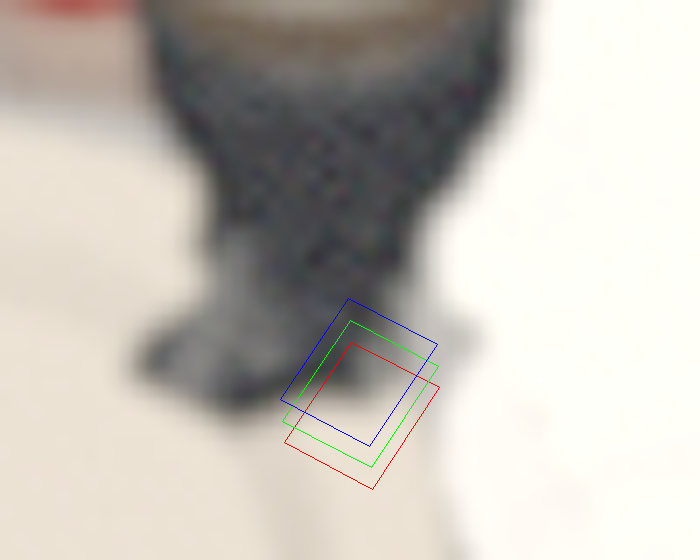

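>>> carry_out --pt "0 0 0 1 0 0 0" --pt "0 0 0 0 0 0 0"

```text
time: 12.2
ee_pos: [0.5385, -0.0269, 0.1387]
tcp_rot: [-140.1, 90.0, 177.8]
wrist_force: [-0.4, 0.5, 0.3]
opening: 0.0001
```

```bash
python3 -c "
from h import *
avg(4)"
```

```text
12.4 [-0.287 -0.049 -0.002 -0.021  0.015 -0.006  0.539 -0.027  0.139] sd [0.84 0.46 0.34 0.04 0.03 0.01]
```

>>> carry_out --pt "0 0 0 1 0 0 0" --pt "0 0 0 0 0 0 0"

```text
time: 12.65
ee_pos: [0.5385, -0.0269, 0.1377]
tcp_rot: [-132.0, 90.0, -174.2]
wrist_force: [0.2, -0.0, -0.5]
opening: 0.0003
```

```bash
python3 -c "
from h import *
avg(4)"
```

```text
12.85 [ 0.714  0.141  0.166 -0.018 -0.004 -0.003  0.539 -0.027  0.138] sd [0.47 0.13 0.3  0.02 0.02 0.02]
```

>>> carry_out --pt "0 0 0 1 0 0 0" --pt "0 0 0 0 0 0 0"

```text
time: 13.1
ee_pos: [0.5385, -0.0269, 0.1367]
tcp_rot: [-141.1, 90.0, 176.8]
wrist_force: [0.3, -0.2, 0.9]
opening: -0.0
```

```bash
python3 -c "
from h import *
avg(4)"
```

```text
13.3 [ 0.333 -0.28  -0.062 -0.011  0.036 -0.015  0.539 -0.027  0.137] sd [0.25 0.52 0.16 0.02 0.03 0.02]
```

>>> carry_out --pt "0 0 0 1 0 0 0" --pt "0 0 0 0 0 0 0"

```text
time: 13.55
ee_pos: [0.5385, -0.0269, 0.1357]
tcp_rot: [-136.6, 90.0, -178.7]
wrist_force: [-0.5, 0.4, 0.8]
opening: -0.0002
```

```bash
cat >> h.py <<'E'
A0=cv2.imread("pics/scene0.png",0).astype(np.float32)
def sink(im,r=(235,280,198,235)):
    b=cv2.cvtColor(im,cv2.COLOR_RGB2GRAY).astype(np.float32)
    y0,y1,x0,x1=r;w=np.eye(2,3,dtype=np.float32)
    c,w=cv2.findTransformECC(A0[y0:y1,x0:x1],b[y0:y1,x0:x1],w,cv2.MOTION_TRANSLATION,(3,200,1e-6),None,3);print("plate px",c,w[:,2])
E
python3 - <<'E'
from h import *
im=avg(5);sink(im)
im=im[:,:,::-1].astype(float)
c=im[195:255,235:305]; c=255*np.clip(c/170,0,1)**.6
big=cv2.resize(c.astype(np.uint8),None,fx=10,fy=10,interpolation=2)
cv2.imwrite("pics/z6.png",big)
E
```

```text
13.8 [-0.306  0.26   0.227  0.013 -0.018 -0.015  0.539 -0.027  0.136] sd [0.65 0.34 0.31 0.02 0.04 0.01]
plate px 0.9997687147191783 [0.00943376 0.00344859]
```

View pics/z6.png

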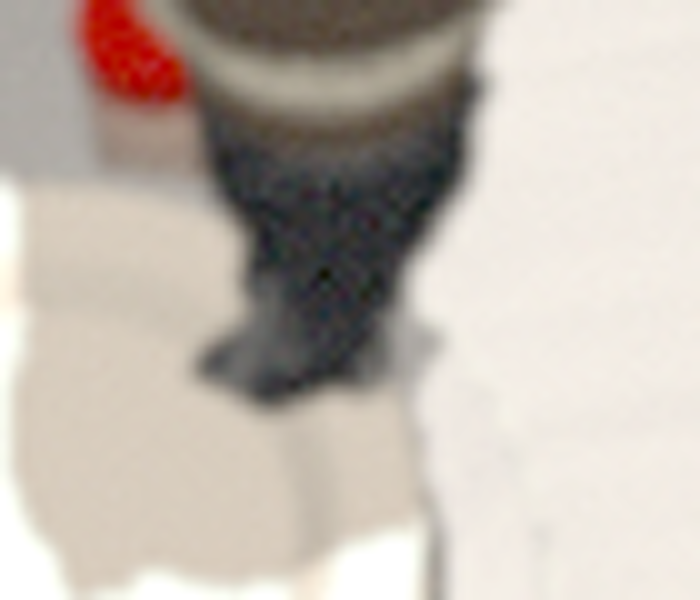

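>>> carry_out --pt "0 0 0 1 0 0 0" --pt "0 0 0 0 0 0 0"

```text
time: 14.05
ee_pos: [0.5385, -0.0269, 0.1347]
tcp_rot: [-134.1, 90.0, -176.3]
wrist_force: [-0.4, -0.3, -0.4]
opening: -0.0001
```

>>> carry_out --pt "0 0 0 0 0 0 0"

```text
time: 14.18
ee_pos: [0.5385, -0.0269, 0.1348]
tcp_rot: [-98.7, 90.0, -140.8]
wrist_force: [0.3, -0.3, 0.2]
opening: 0.0
```

>>> carry_out --pt "0 0 0 1 0 0 0" --pt "0 0 0 0 0 0 0"

```text
time: 14.42
ee_pos: [0.5385, -0.0269, 0.1337]
tcp_rot: [-128.0, 90.0, -170.1]
wrist_force: [-0.0, 0.0, 0.5]
opening: -0.0001
```

```bash
python3 -c "
from h import *
sink(avg(4))"
```

```text
14.625 [ 0.117  0.258  0.16   0.012 -0.007  0.007  0.539 -0.027  0.134] sd [0.45 0.21 0.55 0.01 0.01 0.02]
plate px 0.9997553599471231 [0.02812054 0.0221081 ]
```

Run:
```python
from h import *
o,R=st();t=o["ee_pos"].copy()
t5=t.copy();t5[2]=.1397
for y in(-.011,0,.011):
  for nm,px in(("bot",(230,410)),("left",(140,365)),("tip?",(345,390))):
    uv=np.array(px)/14+[245,205]-.5
    s=least_squares(lambda q:(proj("scene",t5+R@[-q[0],y,q[1]])-uv).ravel(),[.05,.04])
    print(y,nm,"h,r",s.x.round(4))
def at(z,uv): return least_squares(lambda q:(proj("scene",[q[0],q[1],z])-uv).ravel(),[.5,0]).x
uv=np.array((345,390))/14+[245,205]-.5
for z in(.14,.15,.16,.17): print(z,at(z,uv),np.linalg.norm(at(z,uv)-CEN))
```

```text
-0.011 bot h,r [0.0446 0.0316]
-0.011 left h,r [0.1084 0.0583]
-0.011 tip? h,r [-0.0162 -0.0103]
0 bot h,r [0.0794 0.046 ]
0 left h,r [0.141  0.0718]
0 tip? h,r [0.0208 0.0056]
0.011 bot h,r [0.1143 0.0604]
0.011 left h,r [0.1736 0.0852]
0.011 tip? h,r [0.0579 0.0215]
0.14 [ 0.5320338  -0.02923646] 0.10307662090954445
0.15 [ 0.53721251 -0.0299116 ] 0.10090450948670662
0.16 [ 0.54239123 -0.03058673] 0.09896059831947554
0.17 [ 0.54756994 -0.03126186] 0.0972585715150705
```

>>> carry_out --pt "0 0 0 -10 0 0 0" --pt "0 0 0 -16 0 0 0" --pt "-10 0 0 0 0 0 0" --pt "-10 0 0 0 0 0 0" --pt "-10 0 0 0 0 0 0" --pt "-10 0 0 0 0 0 0" --pt "-10 0 0 0 0 0 0" --pt "-10 0 0 0 0 0 0" --pt "-10 0 0 0 0 0 0" --pt "-10 0 0 0 0 0 0" --pt "-10 0 0 0 0 0 0" --pt "0 0 0 0 0 0 0"

```text
time: 16.12
ee_pos: [0.5389, -0.0269, 0.161]
tcp_rot: [-51.0, 89.9, -3.2]
wrist_force: [-0.3, 0.1, 0.5]
opening: -0.0
```

Run:
```python
from h import *
o,R=st();print(o["q"].round(1),R.round(3),o["ee_pos"]);t=o["ee_pos"]
im=avg(3)[:,:,::-1].astype(float)
c=im[190:245,235:305]; c=255*np.clip(c/170,0,1)**.6
big=cv2.resize(c.astype(np.uint8),None,fx=10,fy=10,interpolation=2)
for h,col in((0,(0,0,255)),(.02,(0,255,0)),(.04,(255,0,0))):
    f=[t+R@[-h,y,z] for y,z in((-.011,-.014),(.011,-.014),(.011,.014),(-.011,.014))]
    cv2.polylines(big,[((proj("scene",f)-[235,190]+.5)*10).round().astype(int)],True,col,1)
cv2.imwrite("pics/z7.png",big)
```

```text
[-2.9  2.7  2.1 89.3 -0.  39.3] [[ 0.001 -0.741  0.671]
 [-0.     0.671  0.741]
 [-1.    -0.001  0.001]] [ 0.5388527  -0.02689542  0.16096976]
16.275 [-0.077  0.479  0.021 -0.024 -0.008 -0.008  0.539 -0.027  0.161] sd [0.36 0.21 0.38 0.02 0.02 0.01]
```

View pics/z7.png

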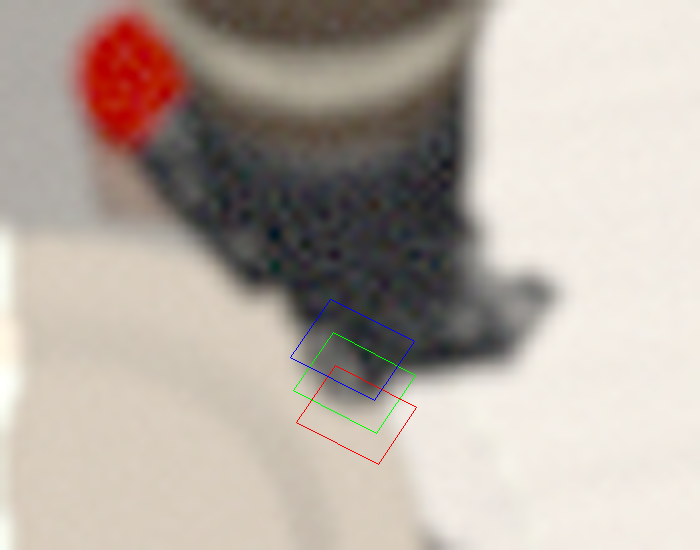

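>>> carry_out --pt "0 0 0 10 0 0 0" --pt "0 0 0 8 0 0 0" --pt "0 0 0 5 0 0 0" --pt "0 0 0 3 0 0 0" --pt "0 0 0 0 0 0 0"

```text
time: 16.9
ee_pos: [0.5384, -0.0269, 0.1336]
tcp_rot: [131.5, 90.0, 179.4]
wrist_force: [-0.1, 0.6, -0.2]
opening: 0.0001
```

>>> carry_out --pt "0 0 0 1 0 0 0" --pt "0 0 0 1 0 0 0" --pt "0 0 0 0 0 0 0"

```text
time: 17.27
ee_pos: [0.5385, -0.0269, 0.1318]
tcp_rot: [-118.1, 90.0, -70.2]
wrist_force: [0.8, 0.9, 0.2]
opening: 0.0001
```

>>> carry_out --pt "0 0 0 1 0 0 0" --pt "0 0 0 0 0 0 0"

```text
time: 17.52
ee_pos: [0.5385, -0.0269, 0.1307]
tcp_rot: [142.2, 90.0, -169.9]
wrist_force: [-0.3, -0.3, 0.2]
opening: 0.0004
```

Run:
```python
from h import *
o,R=st();t=o["ee_pos"];print(t)
im=avg(4);sink(im);im=im[:,:,::-1].astype(float)
c=im[190:245,235:305]; c=255*np.clip(c/170,0,1)**.6
big=cv2.resize(c.astype(np.uint8),None,fx=10,fy=10,interpolation=2)
cv2.imwrite("pics/z8.png",big)
```

```text
[ 0.53848231 -0.02688367  0.13070813]
17.725 [-0.089 -0.413  0.333 -0.027  0.01   0.007  0.539 -0.027  0.131] sd [0.53 0.3  0.36 0.01 0.04 0.02]
plate px 0.9997576102129775 [0.00985402 0.00729356]
```

View pics/z8.png

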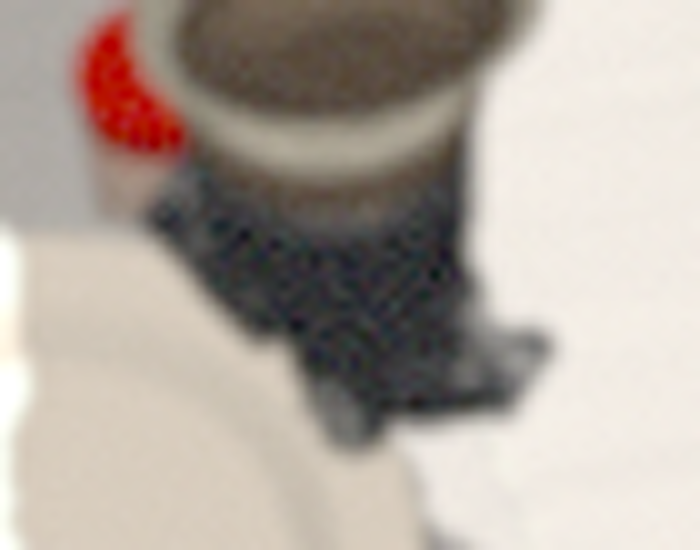

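>>> carry_out --pt "0 0 0 1 0 0 0" --pt "0 0 0 0 0 0 0"

```text
time: 17.98
ee_pos: [0.5386, -0.0269, 0.1299]
tcp_rot: [-47.1, 90.0, 0.8]
wrist_force: [-0.1, -0.7, 0.7]
opening: -0.0002
```

```bash
python3 -c "
from h import *
sink(avg(3))"
```

```text
18.125 [-0.063 -0.276  0.987  0.016  0.038  0.016  0.539 -0.027  0.13 ] sd [0.47 0.06 0.34 0.01 0.05 0.01]
plate px 0.9997582715328333 [0.01027163 0.00010485]
```

>>> carry_out --pt "0 0 0 1 0 0 0" --pt "0 0 0 0 0 0 0"

```text
time: 18.38
ee_pos: [0.5386, -0.0269, 0.1288]
tcp_rot: [-50.3, 90.0, -2.4]
wrist_force: [-0.1, 0.1, 1.9]
opening: 0.0002
```

```bash
python3 -c "
from h import *
sink(avg(3))"
```

```text
18.525 [-0.241  0.443  1.47   0.003  0.059  0.034  0.539 -0.027  0.129] sd [0.35 0.15 0.82 0.01 0.04 0.01]
plate px 0.8102279187592408 [0.31607115 0.69195545]
```

>>> carry_out --pt "0 0 0 1 0 0 0" --pt "0 0 0 0 0 0 0"

```text
time: 18.77
ee_pos: [0.5386, -0.0269, 0.1277]
tcp_rot: [-38.9, 90.0, 9.0]
wrist_force: [0.2, -0.9, 2.3]
opening: 0.0
```

```bash
python3 -c "
from h import *
sink(avg(3))"
```

```text
18.925 [-0.042  0.181  2.208  0.008  0.043 -0.041  0.539 -0.027  0.128] sd [0.25 0.31 0.14 0.02 0.02 0.03]
plate px 0.8190482874998795 [0.21100718 0.45935857]
```

>>> carry_out --pt "0 0 0 -0.8 0 0 0" --pt "0 0 0 0 0 0 0"

```text
time: 19.18
ee_pos: [0.5386, -0.0269, 0.1287]
tcp_rot: [-50.8, 90.0, -2.9]
wrist_force: [0.2, 0.1, 2.0]
opening: 0.0002
```

Run:
```python
from h import *
o,R=st();t=o["ee_pos"];print(t,R.round(3))
im=avg(4)
im=im[:,:,::-1].astype(float)
c=im[190:250,235:305]; c=255*np.clip(c/170,0,1)**.6
big=cv2.resize(c.astype(np.uint8),None,fx=10,fy=10,interpolation=2)
f=lambda P:((proj("scene",P)-[235,190]+.5)*10).round().astype(int)
for r in(.088,.115): cv2.polylines(big,[f(circ(.5635,-.1273,r,.149,200))],True,(0,160,0),1)
for h,col in((.02,(0,0,255)),):
    cv2.polylines(big,[f([t+R@[-h,y,z] for y,z in((-.011,-.007),(.011,-.007),(.011,.007),(-.011,.007))])],True,col,1)
cv2.imwrite("pics/z9.png",big)
# plan
E=[ ]
prev=t[:2]
for a in np.arange(57-9.5,-57.1,-9.5):
    d=np.r_[rim(a)-prev,0]; prev=rim(a); print(round(a,1),rim(a).round(4),(R.T@d*1000).round(1))
```

```text
[ 0.5385549  -0.0268782   0.12868323] [[ 0.    -0.742  0.671]
 [-0.     0.671  0.742]
 [-1.    -0.     0.   ]]
19.375 [ 0.405 -0.707  1.58   0.019 -0.057  0.03   0.539 -0.027  0.129] sd [0.46 0.4  0.82 0.   0.02 0.05]
47.5 [ 0.5552 -0.0244] [  0.  -10.7  13. ]
38.0 [ 0.5722 -0.0243] [  0.  -12.5  11.6]
28.5 [ 0.5891 -0.0269] [  0.  -14.3   9.3]
19.0 [ 0.6053 -0.0323] [  0.  -15.6   6.8]
9.5 [ 0.6203 -0.0403] [  0.  -16.5   4.2]
0.0 [ 0.6339 -0.0507] [  0.  -17.    1.4]
-9.5 [ 0.6455 -0.0632] [  0.  -17.   -1.4]
-19.0 [ 0.655  -0.0774] [  0.  -16.5  -4.2]
-28.5 [ 0.6619 -0.093 ] [  0.  -15.6  -6.9]
-38.0 [ 0.6662 -0.1095] [  0.  -14.3  -9.4]
-47.5 [ 0.6677 -0.1265] [  0.  -12.5 -11.6]
-57.0 [ 0.6664 -0.1435] [ -0.  -10.4 -13.5]
```

View pics/z9.png

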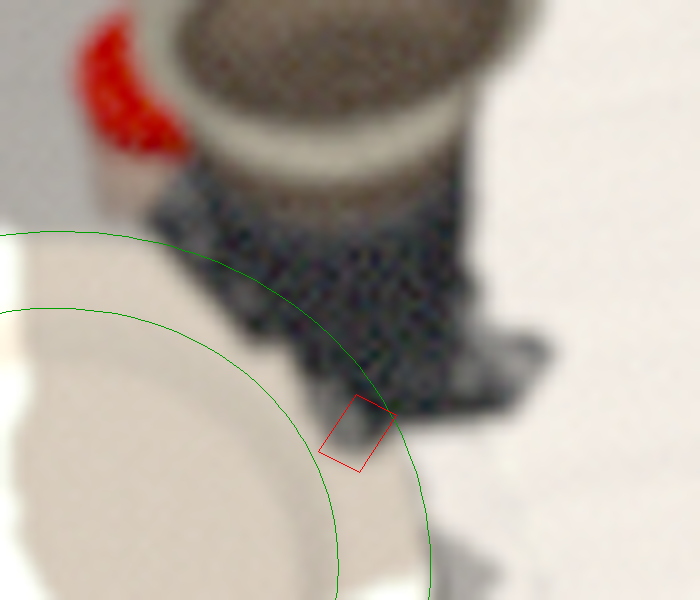

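>>> carry_out --pt "0 0 0 0 -2 2.5 0" --pt "0 0 0 0 -4 5 0" --pt "0 0 0 0 -4.7 5.5 0" --pt "0 0 0 0 -4.2 3.9 0" --pt "0 0 0 0 -4.2 3.9 0" --pt "0 0 0 0 -4.1 3.8 0"

```text
time: 20.12
ee_pos: [0.5726, -0.0242, 0.1285]
tcp_rot: [130.4, 90.0, 178.3]
wrist_force: [-1.9, 0.9, 1.8]
opening: -0.0
```

>>> carry_out --pt "0 0 0 0 -4.8 3.1 0" --pt "0 0 0 0 -4.8 3.1 0" --pt "0 0 0 0 -4.7 3.1 0"

```text
time: 20.5
ee_pos: [0.5894, -0.027, 0.1286]
tcp_rot: [-18.2, 90.0, 29.7]
wrist_force: [-1.9, -0.2, 1.8]
opening: 0.0001
```

Run:
```python
from h import *
avg(3);print(shift([*rim(28.5),.1287]),shift([*rim(19),.1287]).round(1))
```

```text
20.65 [ 1.957e+00 -7.090e-01  1.811e+00 -6.100e-02 -2.970e-01  1.000e-03
  5.900e-01 -2.700e-02  1.290e-01] sd [0.62 0.11 0.49 0.03 0.11 0.02]
[-0.09848832  0.5274132  -0.3335583 ] [ -0.1 -15.1   6.5]
```

>>> carry_out --pt "0 0 0 -0.3 -4.5 2 0" --pt "0 0 0 0 -5.3 2.3 0" --pt "0 0 0 0 -5.2 2.3 0" --pt "0 0 0 0 -5.5 1.4 0" --pt "0 0 0 0 -5.5 1.4 0" --pt "0 0 0 0 -5.5 1.4 0"

```text
time: 21.4
ee_pos: [0.62, -0.0402, 0.1288]
tcp_rot: [108.3, 90.0, 156.2]
wrist_force: [-1.3, 0.7, 1.7]
opening: -0.0002
```

>>> carry_out --pt "0 0 0 0 -5.7 0.5 0" --pt "0 0 0 0 -5.7 0.5 0" --pt "0 0 0 0 -5.6 0.4 0"

```text
time: 21.78
ee_pos: [0.6335, -0.0506, 0.1289]
tcp_rot: [-42.4, 90.0, 5.5]
wrist_force: [-0.7, 0.8, 1.8]
opening: -0.0001
```

Run:
```python
from h import *
im=avg(3);print(shift([*rim(0),.1288]).round(1),shift([*rim(-9.5),.1287]).round(1))
c=im[190:290,190:310,::-1]
cv2.imwrite("pics/z10.png",cv2.resize(c,None,fx=6,fy=6,interpolation=2))
```

```text
21.925 [ 1.36  -0.521  1.968 -0.142 -0.2    0.018  0.634 -0.051  0.129] sd [0.28 0.72 0.35 0.07 0.03 0.03]
[ 0.1 -0.1  0.2] [  0.2 -17.1  -1.3]
```

View pics/z10.png

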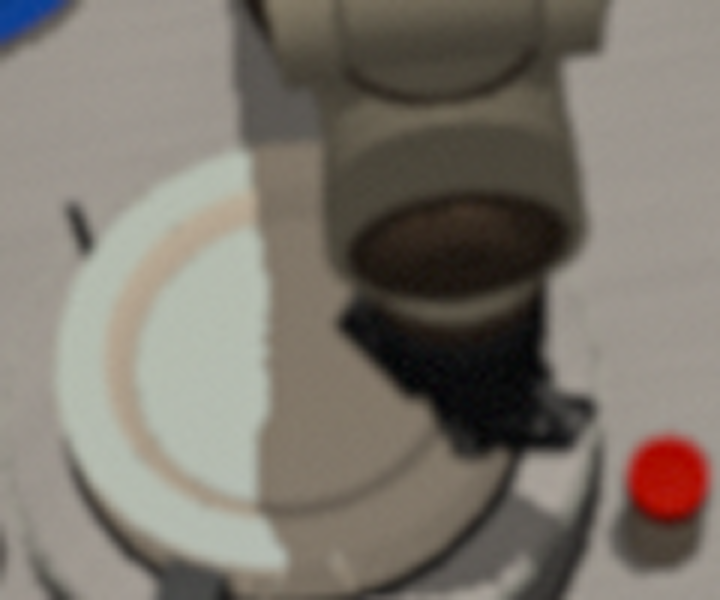

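Contact stays light (about 1.8 N) on the rim at (480,440), and the plate has not moved. I'll continue with the second half of the run.

>>> carry_out --pt "0 0 0 -0.2 -5.6 -0.5 0" --pt "0 0 0 0 -5.7 -0.5 0" --pt "0 0 0 0 -5.7 -0.4 0" --pt "0 0 0 0 -5.5 -1.4 0" --pt "0 0 0 0 -5.5 -1.4 0" --pt "0 0 0 0 -5.5 -1.4 0"

```text
time: 22.68
ee_pos: [0.6545, -0.0774, 0.1291]
tcp_rot: [-119.3, 90.0, -71.4]
wrist_force: [-1.1, 1.2, 1.7]
opening: -0.0001
```

>>> carry_out --pt "0 0 0 0 -5.2 -2.3 0" --pt "0 0 0 0 -5.2 -2.3 0" --pt "0 0 0 0 -5.2 -2.3 0"

```text
time: 23.05
ee_pos: [0.6614, -0.0929, 0.1291]
tcp_rot: [107.7, 90.0, 155.6]
wrist_force: [-0.8, 0.9, 2.2]
opening: 0.0001
```

Run:
```python
from h import *
im=avg(3);print(shift([*rim(-28.5),.1288]).round(1),shift([*rim(-38),.1287]).round(1))
```

```text
23.2 [ 0.726 -1.214  1.461 -0.186 -0.05  -0.     0.662 -0.093  0.129] sd [0.38 0.12 0.75 0.1  0.09 0.03]
[ 0.3 -0.1  0.5] [  0.4 -14.4  -8.9]
```

>>> carry_out --pt "0 0 0 0 -4.8 -2.9 0" --pt "0 0 0 0 -4.8 -3 0" --pt "0 0 0 0 -4.8 -3 0" --pt "0 0 0 0 -4.2 -3.8 0" --pt "0 0 0 0 -4.2 -3.8 0" --pt "0 0 0 0 -4.1 -3.9 0"

```text
time: 23.95
ee_pos: [0.6676, -0.1262, 0.1291]
tcp_rot: [128.6, 90.0, 176.5]
wrist_force: [-0.4, 1.1, 0.8]
opening: -0.0002
```

>>> carry_out --pt "0 0 0 0 -4 -5 0" --pt "0 0 0 0 -3.6 -4.6 0" --pt "0 0 0 0 -2.8 -3.8 0" --pt "0 0 0 0 0 0 0"

```text
time: 24.45
ee_pos: [0.6662, -0.1434, 0.1291]
tcp_rot: [-143.5, 90.0, -95.6]
wrist_force: [0.1, -2.1, 2.7]
opening: -0.0002
```

Run:
```python
from h import *
im=avg(4);print(shift([*rim(-57),.1288]).round(1))
c=im[190:290,190:310,::-1]
cv2.imwrite("pics/z11.png",cv2.resize(c,None,fx=6,fy=6,interpolation=2))
```

```text
24.65 [-0.148 -1.003  2.088 -0.246  0.05   0.025  0.666 -0.143  0.129] sd [0.7  0.39 0.44 0.03 0.03 0.03]
[ 0.3 -0.6 -0.4]
```

View pics/z11.png

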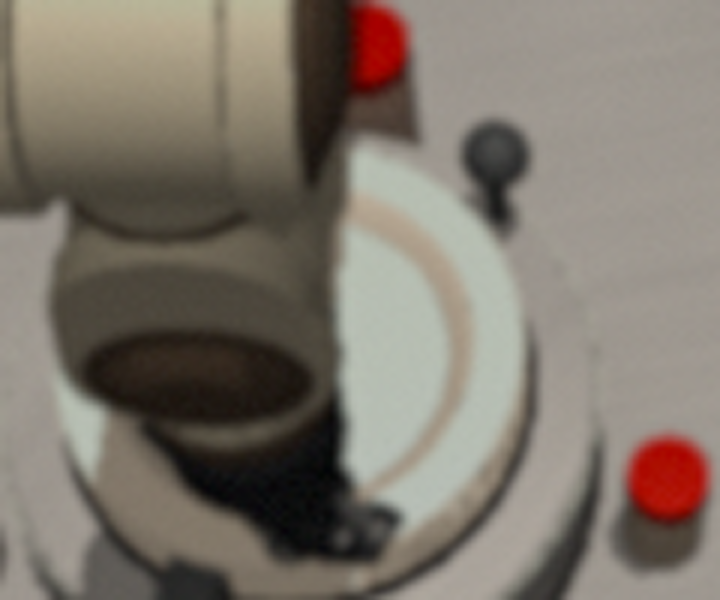

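>>> carry_out --pt "0 0 0 -2 0 0 0" --pt "0 0 0 -5 0 0 0" --pt "0 0 0 -12 0 0 0" --pt "0 0 0 -20 0 0 0" --pt "0 0 0 -25 0 0 0" --pt "0 0 0 -25 0 0 0" --pt "0 0 0 -15 0 0 0" --pt "0 0 0 -5 0 0 0" --pt "0 0 0 0 0 0 0" --pt "0 0 0 0 0 0 0"

```text
time: 25.9
ee_pos: [0.6661, -0.1426, 0.2373]
tcp_rot: [119.2, 89.9, 167.1]
wrist_force: [0.3, -0.5, 0.1]
opening: 0.0002
```

Run:
```python
from h import *
o,_=st();print(o["ee_pos"],o["q"].round(1))
im=avg(3);cv2.imwrite("pics/scene_end.png",im[:,:,::-1])
A=cv2.imread("pics/scene0.png");d=cv2.absdiff(A,im[:,:,::-1].copy())
b=cv2.cvtColor(im,cv2.COLOR_RGB2GRAY).astype(np.float32)
def ecc(r):
    y0,y1,x0,x1=r;w=np.eye(2,3,dtype=np.float32)
    try: c,w=cv2.findTransformECC(A0[y0:y1,x0:x1],b[y0:y1,x0:x1],w,cv2.MOTION_TRANSLATION,(3,200,1e-6),None,3);return round(float(c),4),w[:,2].round(3)
    except Exception as e: return "fail"
print("plate right",ecc((215,285,258,292)),"jar_c",ecc((255,290,288,315)),"ball",ecc((203,235,265,290)))
cv2.imwrite("pics/end.png",im[160:330,140:340,::-1].repeat(3,0).repeat(3,1))
```

```text
[ 0.66609765 -0.14257406  0.23729917] [-12.1  25.9  38.5 102.7   0.   30. ]
26.05 [ 0.129 -0.006  0.427 -0.009 -0.006 -0.002  0.666 -0.143  0.237] sd [0.4  0.15 0.43 0.02 0.04 0.03]
plate right (0.9999, array([0.001, 0.011], dtype=float32)) jar_c (0.9999, array([-0.001, -0.009], dtype=float32)) ball (0.9999, array([-0.002,  0.001], dtype=float32))
```

View pics/end.png

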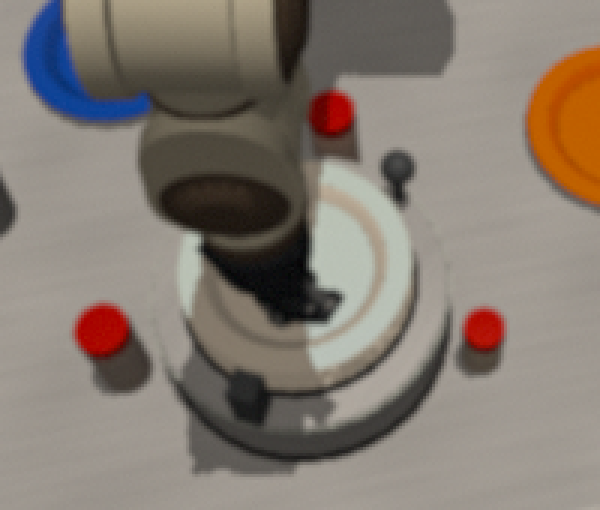

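```bash
python3 -c "
from workcell import job_done,sensors
print(job_done(), sensors.get_obs()['time'])"
```

```text
the job is handed in; nothing more can be done
the job is handed in; nothing more can be done
```

I ran the closed fingertips along the plate rim from beside the ball post, round the open side, to beside the square post. I then lifted the hand straight up about 108 mm and handed the job in at about 26 s.

- **Force during the run:** the upward force stayed at about 1 to 2 N, with a highest single reading of 2.7 N. The sensor noise is about 0.5 N. At 400 N/m, I estimate the pile sank about 1 to 2 mm.
- **After lifting:** the wrist force was back to noise. In the scene camera, the visible part of the plate, jar_c and the ball post all lie within about 0.01 px of the first picture. I viewed the other nearby things in that picture and they looked in place, but I did not measure them.
- **A disagreement:** contact came with the reported TCP at about 0.129 m, not the expected 0.150 m. The shut fingertips therefore seem to end about 20 mm short of the reported TCP. I relied on the force and the picture of the tip on the rim rather than the reported height.
- **Before the run:** because of that difference, I went down once without touching anything. I then backed off to turn the gripper away from the ball post and came down again to make contact.
- **Sideways force:** while sliding, it reached about 2 N, roughly equal to the normal force, with no measurable movement of the plate.
- **Limit of the checks:** an image check of how far the pile had sunk failed during contact, because the arm's shadow fell on the plate.

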